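Fit the casting flasks over the wax trees

TASK

The wax trees stand ready on their rubber sprue bases, waiting to be invested. Put each steel casting flask on the rubber base that it fits: lower it straight and gently over the wax tree until it sits fully home on the floor inside the lip, upright. Leave the bases, the can and the jar where they stand, and let go of everything at the end.

Things in the scene. Friction and masses are not known exactly. Their poses are not given: they have to be found in the camera images.
- flask_a: the smallest of four casting flasks: a plain steel tube standing upright on the bench, open at both ends, 36 mm outside diameter, 50 mm tall, wall 2.5 mm. Origin: centre of its lower end, z up along the tube. Grip it across its outside, near the top.
- flask_b: the second smallest of four casting flasks: a plain steel tube standing upright on the bench, open at both ends, 45 mm outside diameter, 60 mm tall, wall 2.5 mm. Origin: centre of its lower end, z up along the tube. Grip it across its outside, near the top.
- flask_c: the second largest of four casting flasks: a plain steel tube standing upright on the bench, open at both ends, 54 mm outside diameter, 70 mm tall, wall 2.5 mm. Origin: centre of its lower end, z up along the tube. Grip it across its outside, near the top.
- flask_d: the largest of four casting flasks: a plain steel tube standing upright on the bench, open at both ends, 63 mm outside diameter, 80 mm tall, wall 2.5 mm. Origin: centre of its lower end, z up along the tube. Grip it across its outside, near the top.
- base_a: the smallest of four loose grey rubber bases; only the 36 mm flask fits: round dish 58 mm across, 18 high, floor 8 above the bench. Lip inside 41 mm across at the floor, flaring to 52 at the top; inner boss 24 at the floor. A green wax tree (1 ring) stands on it, top 47 mm above the bench. Origin: centre of underside, z up; the seated flask's origin lies 8 mm above it.
- base_b: the second smallest of four loose grey rubber bases; only the 45 mm flask fits: round dish 67 mm across, 18 high, floor 8 above the bench. Lip inside 50 mm across at the floor, flaring to 61 at the top; inner boss 33 at the floor. A green wax tree (3 small rings) stands on it, top 57 mm above the bench. Origin: centre of underside, z up; the seated flask's origin lies 8 mm above it.
- base_c: the second largest of four loose grey rubber bases; only the 54 mm flask fits: round dish 76 mm across, 18 high, floor 8 above the bench. Lip inside 59 mm across at the floor, flaring to 70 at the top; inner boss 42 at the floor. A green wax tree (6 rings) stands on it, top 66 mm above the bench. Origin: centre of underside, z up; the seated flask's origin lies 8 mm above it.
- base_d: the largest of four loose grey rubber bases; only the 63 mm flask fits: round dish 85 mm across, 18 high, floor 8 above the bench. Lip inside 68 mm across at the floor, flaring to 79 at the top; inner boss 51 at the floor. A green wax tree (9 rings) stands on it, top 77 mm above the bench. Origin: centre of underside, z up; the seated flask's origin lies 8 mm above it.
- spirit_can: bystander: black can with a red nozzle, 70 mm diameter, 157 mm tall, standing behind the bases on the right. Origin: centre of its underside.
- brown_jar: bystander: low closed jar with a brown cap, 86 mm diameter, 56 mm tall, standing near the front left of the bench. Origin: centre of its underside.
There are look-alikes about, which are no part of the job. What is shaped like the flask_b but blue or yellow is not meant.

How it is judged:
At the end, for the whole second after the job is handed in: Each flask stands upright (within 0.06 rad) on its own base, lower end on the base's floor (5 to 10.5 mm above the base's underside, nominally 8) and on the base's axis within 5 mm, released and at rest; every base is upright and within 30 mm of where it stood (horizontal distance between flask_a and base_a below 0.005 m and z of flask_a in the frame of base_a between 0.005 and 0.0105 m and angle between each of flask_a, base_a, flask_b, base_b, flask_c, base_c, flask_d, base_d's own z axis and vertical below 0.06 rad and linear speed of each of flask_a, flask_b, flask_c, flask_d below 0.01 m/s and distance of each of base_a, base_b, base_c, base_d from where it was at the start of the episode below 0.03 m and horizontal distance between flask_b and base_b below 0.005 m and z of flask_b in the frame of base_b between 0.005 and 0.0105 m and horizontal distance between flask_c and base_c below 0.005 m and z of flask_c in the frame of base_c between 0.005 and 0.0105 m and horizontal distance between flask_d and base_d below 0.005 m and z of flask_d in the frame of base_d between 0.005 and 0.0105 m); the robot touches nothing.
It fails at once if a rubber base with its wax tree is shoved more than 30 mm or tipped (distance of any of base_a, base_b, base_c, base_d from where it was at the start of the episode above 0.03 m or angle between any of base_a, base_b, base_c, base_d's own z axis and vertical above 0.25 rad).
It fails at once if a flask is dropped or thrust down over a base (faster than 0.5 m/s over its wax) ((horizontal distance between flask_a and base_a below 0.03 m and z of flask_a in the frame of base_a below 0.06 m and linear speed of flask_a above 0.5 m/s) or (horizontal distance between flask_a and base_b below 0.03 m and z of flask_a in the frame of base_b below 0.06 m and linear speed of flask_a above 0.5 m/s) or (horizontal distance between flask_a and base_c below 0.03 m and z of flask_a in the frame of base_c below 0.06 m and linear speed of flask_a above 0.5 m/s) or (horizontal distance between flask_a and base_d below 0.03 m and z of flask_a in the frame of base_d below 0.06 m and linear speed of flask_a above 0.5 m/s) or (horizontal distance between flask_b and base_a below 0.03 m and z of flask_b in the frame of base_a below 0.06 m and linear speed of flask_b above 0.5 m/s) or (horizontal distance between flask_b and base_b below 0.03 m and z of flask_b in the frame of base_b below 0.06 m and linear speed of flask_b above 0.5 m/s) or (horizontal distance between flask_b and base_c below 0.03 m and z of flask_b in the frame of base_c below 0.06 m and linear speed of flask_b above 0.5 m/s) or (horizontal distance between flask_b and base_d below 0.03 m and z of flask_b in the frame of base_d below 0.06 m and linear speed of flask_b above 0.5 m/s) or (horizontal distance between flask_c and base_a below 0.03 m and z of flask_c in the frame of base_a below 0.06 m and linear speed of flask_c above 0.5 m/s) or (horizontal distance between flask_c and base_b below 0.03 m and z of flask_c in the frame of base_b below 0.06 m and linear speed of flask_c above 0.5 m/s) or (horizontal distance between flask_c and base_c below 0.03 m and z of flask_c in the frame of base_c below 0.06 m and linear speed of flask_c above 0.5 m/s) or (horizontal distance between flask_c and base_d below 0.03 m and z of flask_c in the frame of base_d below 0.06 m and linear speed of flask_c above 0.5 m/s) or (horizontal distance between flask_d and base_a below 0.03 m and z of flask_d in the frame of base_a below 0.06 m and linear speed of flask_d above 0.5 m/s) or (horizontal distance between flask_d and base_b below 0.03 m and z of flask_d in the frame of base_b below 0.06 m and linear speed of flask_d above 0.5 m/s) or (horizontal distance between flask_d and base_c below 0.03 m and z of flask_d in the frame of base_c below 0.06 m and linear speed of flask_d above 0.5 m/s) or (horizontal distance between flask_d and base_d below 0.03 m and z of flask_d in the frame of base_d below 0.06 m and linear speed of flask_d above 0.5 m/s)).
It fails at once if a flask is rammed hard against a base or its wax (more than 80 N) (contact force between any of flask_a, flask_b, flask_c, flask_d and base_a above 80 N or contact force between any of flask_a, flask_b, flask_c, flask_d and base_b above 80 N or contact force between any of flask_a, flask_b, flask_c, flask_d and base_c above 80 N or contact force between any of flask_a, flask_b, flask_c, flask_d and base_d above 80 N).
It fails at once if the can or the jar is moved more than 30 mm (distance of any of spirit_can, brown_jar from where it was at the start of the episode above 0.03 m).
It also fails if it takes over 83 s, if anything falls off the work surface, if the arm or the gripper's body presses on something with over 40 N, if the wrist force passes 120 N, or if a joint passes its speed limit or range.

ROBOT

A 6-joint arm with a two-finger parallel gripper is mounted at the origin on a cart in front of the work surface, level with it; the furniture and walls round the work are solid. World frame = base frame: x ahead of the robot, y to its left, z up, the work surface at z = 0. Lengths are in m, angles in rad, forces in N, time in s.
With the tool pointing down it reaches from about 0.35 to 0.725 m from the base axis. Payload 4.3 kg.
Tool frame: the origin (TCP) lies on the centre line of the jaws, within the pads' length; the fingertips stand 19 mm ahead of it and the grasp point (between the pads) is the TCP; z points along the fingers, y is the direction in which the jaws open and shut (so a half turn about z gives the same grasp; the last joint's range is limited). The gripper opens to 85 mm and grips with 20 to 120 N. Pads are 22 mm wide; open, the fingers measure 114 mm over their backs; the gripper's body (76 mm by 85 mm) begins 54 mm behind the grasp point. The pads swing forward as they close: fully open they stand 13 mm farther back than shut.
Start: joints at [1.068, 0.377, 0.081, 1.274, 0, 1.46], TCP at [0.22, 0.531, 0.25] pointing down, gripper open.
Joint ranges: [-2.72, 2.72], [-0.84, 1.66], [-1.02, 1.22], [-1.77, 2.12], [-1.37, 1.28], [-3.14, 3.14]. Speed limits (rad/s): [2.57, 2.57, 3.14, 3.14, 3.14, 3.14].

INTERFACE

Orientations are given as a unit quaternion [w, x, y, z].
In Python, from cell import sensors, eyes, order gives the robot as it stands. The module is installed in compiled form; this text tells all that it offers.
- The arm moves only by the tool jog_arm, never from a script. Its argument "moves" is a list that holds one entry, the list of rows, each a list of 4 numbers: the shift along the tool's x, y, z scaled (see below), then the turn about the tool's z scaled (see below). In form: [[[dx, dy, dz, yaw], ...]]. A call has 1 to 20 rows; each row shifts and turns the commanded pose from where the row before left it, along the tool's axes as they then stand; what a row does not reach is not made up. The controller multiplies each number of a shift by 500 mm and each number of a turn by 2 pi rad. A row lasts 1/10 s, in which the tool goes at most 50 mm and 8.59 degrees, less where a joint would pass 70% of its speed; a pose out of reach is approached as far as the arm can. A call with a number of a shift or a turn outside -1 to 1 is refused whole. A call with a gripper value outside its range is refused whole. "gripper" is the opening, from -1 (shut) to 1 (fully open), so that 0 is half open, set as the call begins (left out, the last holds). The fingers move at their own pace and stop on an object; "newtons" is the grip in N (left out, the last holds). Time passes only in rows, so rows that do not move let the fingers close. It gives the time, the measured TCP pose, the force and the opening at its end, in the units of the state.
- sensors.get_state(): the state, without advancing time (a new reading comes with each control period).
- eyes.get_image(name): name is "side" or "top"; returns a dict with "image" (480x640x3 uint8, blue, green, red), "depth" (480x640 float32, m along the optical axis (not along the pixel's ray), 0 where there is no reading), "camera_matrix" (3x3 intrinsics, pixels), "R" (3x3) and "t" (3): a world point X has camera coordinates R X + t. Camera axes: x right, y down, z forward; pixel columns grow to the right and rows downward; lengths in m; the calibration is good to about 2 mm. A picture is of the moment at which its call begins.
- order.finish_job(): hands the job in, once; it reports no verdict.
Trained networks look in a picture, given as the dict that the camera call returned (one of the last four; its "shot" number tells which), for a name from the list of things; names that differ only in an ending like _2 or _b are one class to them, and where a whole thing is asked for, a point or a joint stands for the part that bears it (a point fixed in the world has none). Each returns a list of dicts, best first, with "p" (0 to 1); they miss things now and then, are a little off and sometimes report something else, mostly with a low value. They report only what shows in the picture. A call takes as long as a camera call. They do not tell look-alikes from the thing itself.
- eyes.search_frame(thing, picture): "location" ([column, row] in pixels, amid what is visible of it).
The state is a dict: "time_s": time; "joint_pos": joint angles; "joint_velocities": joint speeds; "joint_efforts": joint torques, N m; "position": TCP position; "ee_rot": TCP orientation; "wrist_force": force on the tool from outside, world axes, zero at the start; "torque": the same for the moment, N m; "opening": opening from 0.0 (shut) to 1.0 (fully open).
Only numpy, scipy, OpenCV 4.12 (cv2) and the standard library are available. Lean on these libraries where they do the work, as an engineer would, in place of code of your own. Each camera call takes 0.05 s, during which the arm holds its last target.

## Working session

There is one attempt and no reset: what is moved stays moved. The work goes in short steps, Python scripts to look and compute and a tool call to move; the robot and the scene stay as the last step left them, time stands still between calls to the robot, and variables do not carry over. Pictures are saved under pics/ and viewed, and the job is handed in when it is done.

Besides the shell and the picture viewer there is one more tool, called after "Emit:" as name(argument=value, ...) on one line, values as JSON. jog_arm: Moves the arm, as the interface text tells. Its arguments: {"type":"object","properties":{"moves":{"type":"array","items":{"type":"array","items":{"type":"array","items":{"type":"number","minimum":-1,"maximum":1}}}},"gripper":{"type":"number"},"newtons":{"type":"number"}},"required":["moves"]}

```bash
mkdir -p pics; cat > snap.py <<'E'
import sys,cv2,numpy as np,pickle
from cell import sensors,eyes
tag=sys.argv[1]
for n in sys.argv[2:]:
    p=eyes.get_image(n); cv2.imwrite(f'pics/{n}_{tag}.png',p['image']); pickle.dump(p,open(f'{n}_{tag}.pkl','wb'))
E
python3 snap.py 0 top side; python3 - <<'E'
from cell import sensors
print(sensors.get_state())
import pickle
for n in('top','side'):
    p=pickle.load(open(f'{n}_0.pkl','rb'));print(n,p['camera_matrix'],p['R'],p['t'])
E
```

```text
{'time_s': 0.1, 'joint_pos': array([1.06767900e+00, 3.78017391e-01, 7.97844849e-02, 1.27441259e+00,
       1.08658011e-06, 1.46050228e+00]), 'joint_velocities': array([-0.00074373, -0.00124903,  0.00230313, -0.00023288, -0.00049764,
        0.00028132]), 'joint_efforts': array([ 1.06232896e-03, -4.64692390e+01,  2.70583534e+01,  1.20010893e-02,
       -1.55191906e-04,  1.08300245e-05]), 'position': array([0.21983384, 0.53072373, 0.24944833]), 'ee_rot': array([-2.79668849e-04,  1.95151147e-01,  9.80772744e-01, -8.81275225e-04]), 'wrist_force': array([ 0.19724069, -0.5645167 , -0.06514529]), 'torque': array([-0.01213253, -0.00809644,  0.00793633]), 'opening': 0.9992503389394806}
top [[441.75983295   0.         319.84892259]
 [  0.         441.75983295 243.41405408]
 [  0.           0.           1.        ]] [[ 0.04391752 -0.99903089 -0.00292257]
 [-0.97667518 -0.04231893 -0.21051057]
 [ 0.21018288  0.0120995  -0.97758721]] [0.00686786 0.56183449 1.04031993]
side [[551.79268992   0.         308.17927698]
 [  0.         551.79268992 230.28473328]
 [  0.           0.           1.        ]] [[-0.92382733 -0.38280468 -0.0019091 ]
 [-0.19876093  0.48392246 -0.85224007]
 [ 0.32716535 -0.78694321 -0.52314741]] [0.51279474 0.13791624 1.13421561]
```

View pics/top_0.png

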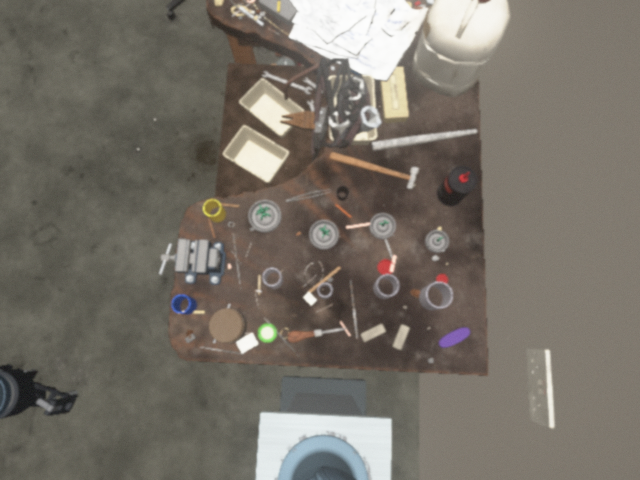

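View pics/side_0.png

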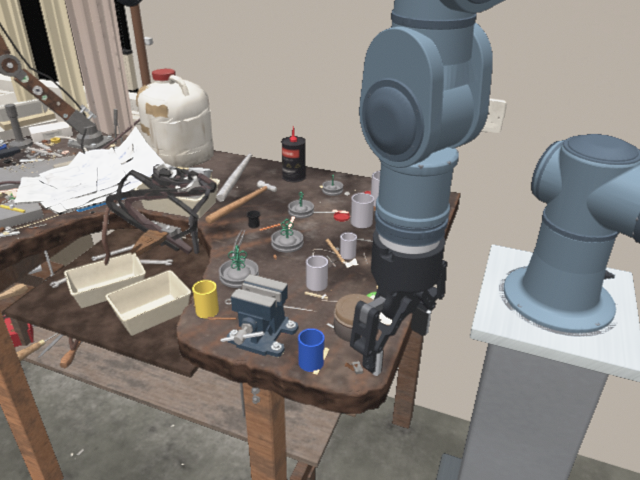

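```bash
python3 - <<'E'
import pickle,cv2,numpy as np
p=pickle.load(open('top_0.pkl','rb'));im=p['image']
c=im[190:320,220:470];cv2.imwrite('pics/crop0.png',cv2.resize(c,None,fx=3.2,fy=3.2,interpolation=cv2.INTER_CUBIC))
K=p['camera_matrix'];R=p['R'];t=p['t']
d=p['depth'];v,u=np.mgrid[:480,:640]
P=np.stack([(u-K[0,2])/K[0,0]*d,(v-K[1,2])/K[1,1]*d,d],-1)
W=(P-t)@R; np.save('W0.npy',W)
for n,(cx,cy) in dict(A=(264,215),B=(323,234),C=(383,225),D=(437,241),e=(272,277),f=(325,290),g=(387,286),h=(436,295),can=(458,180),jar=(226,325)).items():
    w=W[cy-22:cy+22,cx-22:cx+22].reshape(-1,3)
    z=w[:,2]; print(n,W[cy,cx].round(3),'zmax',np.percentile(z,[1,50,90,95,98,100]).round(3))
    if n in 'efgh':
        zt=np.percentile(z,100)
        s=w[z>zt-.012]; A=np.c_[2*s[:,:2],np.ones(len(s))];b=(s[:,:2]**2).sum(1)
        x=np.linalg.lstsq(A,b,rcond=None)[0];print('  fit',x[:2].round(4),'r',np.sqrt(x[2]+x[0]**2+x[1]**2).round(4),len(s),s.min(0).round(3),s.max(0).round(3))
E
```

```text
A [0.627 0.175 0.064] zmax [-0.005  0.002  0.018  0.034  0.062  1.135]
B [0.589 0.025 0.043] zmax [-5.000e-03  1.000e-03  1.600e-02  1.900e-02  4.100e-02  1.135e+00]
C [ 0.624 -0.129  0.028] zmax [-5.000e-03  1.000e-03  1.500e-02  1.800e-02  2.100e-02  1.135e+00]
D [ 0.588 -0.27   0.023] zmax [-0.005  0.     0.013  0.017  0.019  1.135]
e [ 0.48   0.152 -0.005] zmax [-0.005  0.     0.006  0.045  0.059  1.135]
  fit [0.0501 0.0027] r 0.2801 6 [0.33  0.018 1.135] [0.33  0.018 1.135]
f [ 0.452  0.013 -0.002] zmax [-0.005  0.     0.007  0.01   0.047  1.135]
  fit [0.0501 0.0027] r 0.2801 5 [0.33  0.018 1.135] [0.33  0.018 1.135]
g [ 0.469 -0.145  0.002] zmax [-0.005  0.     0.033  0.064  0.07   1.135]
  fit [0.0501 0.0027] r 0.2801 9 [0.33  0.018 1.135] [0.33  0.018 1.135]
h [ 0.452 -0.271 -0.001] zmax [-5.000e-03  1.000e-03  6.100e-02  7.600e-02  8.000e-02  1.135e+00]
  fit [0.0501 0.0027] r 0.2801 5 [0.33  0.018 1.135] [0.33  0.018 1.135]
can [ 0.722 -0.299  0.113] zmax [-0.005  0.03   0.114  0.116  0.125  1.135]
jar [0.352 0.248 0.055] zmax [-0.004  0.042  0.057  0.058  0.059  1.135]
```

```bash
python3 - <<'E'
import cv2,pickle
from cell import eyes
p=eyes.get_image('top'); q=eyes.get_image('side')
for pic,n in((p,'top'),(q,'side')):
    for th in('flask_a','base_a','spirit_can','brown_jar'):
        print(n,th,[(tuple(int(i) for i in r['location']),round(r['p'],2)) for r in eyes.search_frame(th,pic)])
E
```

```text
top flask_a [((441, 290), 0.89), ((211, 206), 0.82), ((386, 280), 0.71), ((180, 301), 0.66), ((269, 273), 0.57)]
top base_a [((382, 226), 0.94), ((436, 240), 0.85), ((263, 213), 0.81), ((326, 235), 0.7)]
top spirit_can [((457, 186), 0.64)]
top brown_jar [((228, 324), 0.85), ((436, 242), 0.66)]
side flask_a [((311, 352), 0.95), ((209, 301), 0.88), ((320, 276), 0.85), ((346, 244), 0.79), ((362, 210), 0.72), ((374, 185), 0.67)]
side base_a [((284, 238), 0.93), ((333, 186), 0.69), ((235, 268), 0.67)]
side spirit_can [((290, 157), 0.67), ((298, 206), 0.42)]
side brown_jar [((346, 313), 0.82)]
```

View pics/crop0.png

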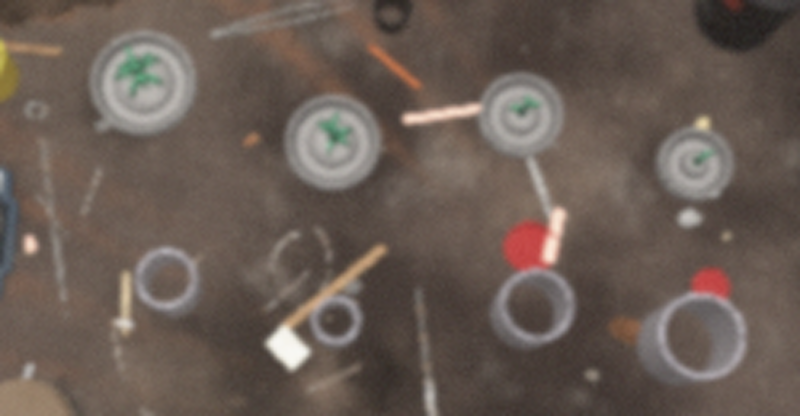

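```bash
cat > meas.py <<'E'
import pickle,cv2,numpy as np,sys
from scipy.optimize import least_squares
def world(p):
    K=p['camera_matrix'];d=p['depth'];v,u=np.mgrid[:480,:640]
    P=np.stack([(u-K[0,2])/K[0,0]*d,(v-K[1,2])/K[1,1]*d,d],-1)
    W=(P-p['t'])@p['R']; W[d<=0]=np.nan; return W
def fit(W,x,y,rad,zlo,zhi,r=None):
    s=W.reshape(-1,3); s=s[np.isfinite(s).all(1)]
    for k in range(3):
        m=(np.hypot(s[:,0]-x,s[:,1]-y)<rad)&(s[:,2]>zlo)&(s[:,2]<zhi); q=s[m]
        if len(q)<6: return None
        if r is None:
            f=least_squares(lambda a:np.hypot(q[:,0]-a[0],q[:,1]-a[1])-a[2],[x,y,.03],loss='soft_l1',f_scale=.002)
        else:
            f=least_squares(lambda a:np.hypot(q[:,0]-a[0],q[:,1]-a[1])-r,[x,y],loss='soft_l1',f_scale=.002)
        x,y=f.x[:2]
    return f.x.round(4),len(q),np.sqrt(np.mean(f.fun**2)).round(4)
FL=dict(a=(.452,.013,.018,.05),b=(.48,.152,.0225,.06),c=(.469,-.145,.027,.07),d=(.452,-.271,.0315,.08))
BA=dict(a=(.588,-.27,.029),b=(.624,-.129,.0335),c=(.589,.025,.038),d=(.627,.175,.0425))
if __name__=='__main__':
  for n in ('top','side'):
    p=pickle.load(open(f'{n}_0.pkl','rb'));W=world(p)
    for k,(x,y,r,h) in FL.items():
        print(n,'flask',k,'free',fit(W,x,y,r+.012,h-.012,h+.01),'fix',fit(W,x,y,r+.012,h-.012,h+.01,r-.001))
    for k,(x,y,r) in BA.items():
        print(n,'base',k,'free',fit(W,x,y,r+.01,.013,.022),'fix',fit(W,x,y,r+.01,.013,.022,r-.002))
E
python3 meas.py
```

```text
top flask a free (array([0.4475, 0.016 , 0.0167]), 55, np.float64(0.0008)) fix (array([0.4475, 0.016 ]), 55, np.float64(0.0008))
top flask b free (array([0.4723, 0.1468, 0.0213]), 85, np.float64(0.0008)) fix (array([0.4723, 0.1468]), 85, np.float64(0.0008))
top flask c free (array([ 0.4633, -0.135 ,  0.0257]), 105, np.float64(0.0009)) fix (array([ 0.4633, -0.135 ]), 105, np.float64(0.0009))
top flask d free (array([ 0.4445, -0.2565,  0.0302]), 148, np.float64(0.0009)) fix (array([ 0.4445, -0.2565]), 148, np.float64(0.0009))
top base a free (array([ 0.5917, -0.271 ,  0.0252]), 168, np.float64(0.0085)) fix (array([ 0.5914, -0.2708]), 168, np.float64(0.0093))
top base b free (array([ 0.6273, -0.1287,  0.029 ]), 217, np.float64(0.0103)) fix (array([ 0.6268, -0.1285]), 217, np.float64(0.0116))
top base c free (array([0.5988, 0.0241, 0.0328]), 258, np.float64(0.0112)) fix (array([0.5978, 0.024 ]), 258, np.float64(0.013))
top base d free (array([0.6441, 0.1833, 0.0361]), 299, np.float64(0.012)) fix (array([0.6415, 0.1824]), 299, np.float64(0.0147))
side flask a free (array([0.4497, 0.0175, 
[... 324 characters left out ...]
0.1341]), 197, np.float64(0.0019))
side flask d free (array([ 0.4456, -0.2562,  0.0309]), 68, np.float64(0.0015)) fix (array([ 0.4461, -0.256 ]), 68, np.float64(0.0015))
side base a free (array([ 0.5928, -0.2693,  0.0253]), 110, np.float64(0.0083)) fix (array([ 0.5926, -0.2696]), 110, np.float64(0.009))
side base b free (array([ 0.6272, -0.1266,  0.0295]), 179, np.float64(0.0108)) fix (array([ 0.6275, -0.1266]), 179, np.float64(0.0117))
side base c free (array([0.5989, 0.026 , 0.0328]), 257, np.float64(0.0132)) fix (array([0.5988, 0.0257]), 257, np.float64(0.0149))
side base d free (array([0.6501, 0.1712, 0.0295]), 308, np.float64(0.0105)) fix (array([0.5979, 0.1953]), 210, np.float64(0.01))
```

```bash
cat > m2.py <<'E'
from meas import *
B0=dict(a=(.592,-.270,.029),b=(.627,-.128,.0335),c=(.598,.024,.038),d=(.641,.182,.0425))
def basefit(W,x,y,r):
    s=W.reshape(-1,3); s=s[np.isfinite(s).all(1)]
    for k in range(8):
        rr=np.hypot(s[:,0]-x,s[:,1]-y)
        tol=.012 if k<4 else .006
        q=s[(abs(rr-(r-.003))<tol)&(s[:,2]>.012)&(s[:,2]<.024)]
        f=least_squares(lambda a:np.hypot(q[:,0]-a[0],q[:,1]-a[1])-(r-.0025),[x,y],loss='soft_l1',f_scale=.001)
        x,y=f.x
    f2=least_squares(lambda a:np.hypot(q[:,0]-a[0],q[:,1]-a[1])-a[2],[x,y,r],loss='soft_l1',f_scale=.001)
    return f.x.round(4),f2.x.round(4),len(q),np.sqrt(np.mean(f.fun**2)).round(4),q[:,2].mean().round(4)
if __name__=='__main__':
  for n in ('top','side'):
    p=pickle.load(open(f'{n}_0.pkl','rb'));W=world(p)
    for k,(x,y,r) in B0.items(): print(n,k,basefit(W,x,y,r))
E
python3 m2.py
```

```text
top a (array([ 0.5909, -0.2703]), array([ 0.5909, -0.2703,  0.0262]), 143, np.float64(0.0019), np.float64(0.0166))
top b (array([ 0.6258, -0.1282]), array([ 0.6258, -0.1282,  0.0307]), 163, np.float64(0.0019), np.float64(0.0165))
top c (array([0.5964, 0.0244]), array([0.5964, 0.0245, 0.0349]), 195, np.float64(0.0021), np.float64(0.0163))
top d (array([0.6397, 0.1821]), array([0.6397, 0.1821, 0.0395]), 213, np.float64(0.002), np.float64(0.0164))
side a (array([ 0.5926, -0.2684]), array([ 0.5926, -0.2683,  0.0262]), 99, np.float64(0.0025), np.float64(0.016))
side b (array([ 0.6272, -0.1253]), array([ 0.6272, -0.1253,  0.0308]), 148, np.float64(0.0024), np.float64(0.0161))
side c (array([0.5977, 0.0269]), array([0.5977, 0.027 , 0.0351]), 183, np.float64(0.0022), np.float64(0.0161))
side d (array([0.6409, 0.1844]), array([0.6409, 0.1845, 0.0398]), 222, np.float64(0.002), np.float64(0.0161))
```

```bash
python3 - <<'E'
from meas import *
W=world(pickle.load(open('top_0.pkl','rb'))).reshape(-1,3)
W=W[np.isfinite(W).all(1)&(W[:,2]<.3)]
F=dict(a=(.4486,.0167),b=(.473,.1477),c=(.4644,-.1346),d=(.4451,-.2563)); B=dict(a=(.5917,-.2694),b=(.6265,-.1268),c=(.597,.0257),d=(.6403,.1832))
r=dict(a=18,b=22.5,c=27,d=31.5)
for nm,D in(('F',F),('B',B)):
  for k,(x,y) in D.items():
    for s in(1,-1):
        dy=(W[:,1]-y)*s; m=(abs(W[:,0]-x)<.018)&(dy>.045)&(dy<.065)
        print(nm,k,s,'max z under finger',W[m,2].max().round(3),m.sum())
m=(np.hypot(W[:,0]-.73,W[:,1]+.3)<.08)&(W[:,2]>.06)
print(W[m].min(0),W[m].max(0))
m=(W[:,0]>.2)&(W[:,0]<.75)&(abs(W[:,1])<.4)
print('tallest',np.sort(W[m,2])[-5:])
E
```

```text
F a 1 max z under finger 0.01 108
F a -1 max z under finger 0.004 104
F b 1 max z under finger 0.007 109
F b -1 max z under finger 0.006 108
F c 1 max z under finger 0.006 112
F c -1 max z under finger 0.005 109
F d 1 max z under finger 0.005 111
F d -1 max z under finger 0.005 70
B a 1 max z under finger 0.004 100
B a -1 max z under finger 0.006 101
B b 1 max z under finger 0.004 94
B b -1 max z under finger 0.004 103
B c 1 max z under finger 0.008 100
B c -1 max z under finger 0.004 105
B d 1 max z under finger 0.008 98
B d -1 max z under finger 0.005 97
[ 0.68994887 -0.34323757  0.06007712] [ 0.75991807 -0.27357879  0.1573662 ]
tallest [0.1510483  0.1516975  0.15427772 0.1567719  0.1573662 ]
```

Emit:
jog_arm(moves=[[[0, 0, 0, -0.0156], [0, 0, 0, -0.0156], [0, 0, 0, -0.0156], [0, 0, 0, -0.0157], [-0.046, -0.08, 0, 0], [-0.046, -0.08, 0, 0], [-0.046, -0.08, 0, 0], [-0.046, -0.08, 0, 0], [-0.046, -0.08, 0, 0], [-0.046, -0.08, 0, 0], [-0.046, -0.08, 0, 0], [-0.046, -0.08, 0, 0], [-0.046, -0.08, 0, 0], [-0.046, -0.08, 0, 0], [0, -0.08, 0, 0], [0, -0.08, 0, 0], [0, -0.06, 0, 0], [0, 0, 0, 0], [0, 0, 0, 0]]], gripper=1, newtons=40)

```text
time_s: 2.5
position: [0.4501, 0.0209, 0.2504]
ee_rot: [0.0, 0.001, 1.0, 0.0]
wrist_force: [0.5, 1.3, 0.1]
opening: 1.004
```

Emit:
jog_arm(moves=[[[0.003, -0.0084, 0.05, 0], [0, 0, 0.06, 0], [0, 0, 0.06, 0], [0, 0, 0.06, 0], [0, 0, 0.05, 0], [0, 0, 0.05, 0], [0, 0, 0.04, 0], [0, 0, 0.03, 0], [0, 0, 0.02, 0], [0, 0, 0, 0], [0, 0, 0, 0]]])

```text
time_s: 3.6
position: [0.4489, 0.0176, 0.0407]
ee_rot: [0.0, -0.0, 1.0, 0.0]
wrist_force: [0.6, -0.5, -0.4]
opening: 1.0
```

```bash
python3 snap.py 1 side
```

```text
(no output)
```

View pics/side_1.png

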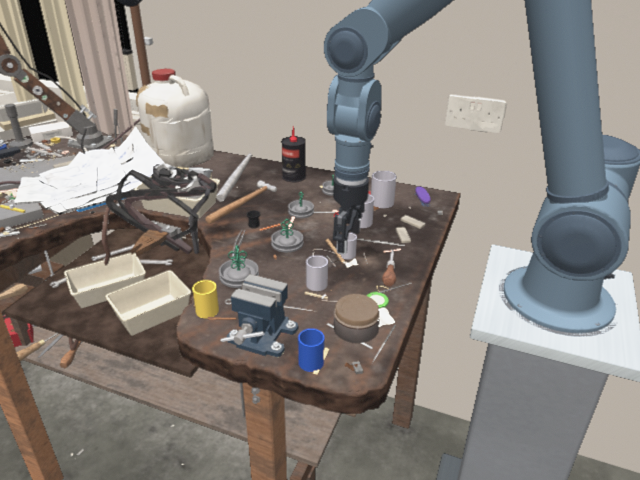

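The gripper straddles flask_a at about (347,243), and the links are clear. Blue (311,352) and yellow (205,300) are the look-alikes. The grey steel tube at (317,273) is flask_b. Closing now.

Emit:
jog_arm(moves=[[[0, 0, 0, 0], [0, 0, 0, 0], [0, 0, 0, 0], [0, 0, 0, 0], [0, 0, 0, 0], [0, 0, 0, 0], [0, 0, 0, 0], [0, 0, 0, 0]]], gripper=-1, newtons=40)

```text
time_s: 4.45
position: [0.449, 0.0169, 0.0409]
ee_rot: [0.0, 0.0, 1.0, -0.0]
wrist_force: [-1.3, -1.4, 6.1]
opening: 0.412
```

Emit:
jog_arm(moves=[[[0, 0, -0.02, 0], [0, 0, -0.05, 0], [0, 0, -0.06, 0], [0, 0, -0.06, 0], [0, 0, -0.05, 0], [-0.01, -0.02, -0.02, 0], [-0.02, -0.04, 0, 0], [-0.0286, -0.0572, 0, 0], [-0.0286, -0.0572, 0, 0], [-0.0286, -0.0572, 0, 0], [-0.0286, -0.0572, 0, 0], [-0.0286, -0.0572, 0, 0], [-0.0286, -0.0572, 0, 0], [-0.0286, -0.0572, 0, 0], [-0.0286, -0.0572, 0, 0], [-0.0172, -0.0344, 0, 0], [-0.01, -0.02, 0, 0], [0, 0, 0, 0], [0, 0, 0, 0]]])

```text
time_s: 6.35
position: [0.5908, -0.2691, 0.1692]
ee_rot: [-0.001, 0.0, 1.0, 0.001]
wrist_force: [0.1, 0.4, -1.9]
opening: 0.41
```

```bash
python3 snap.py 2 side top; python3 - <<'E'
import cv2
a=cv2.imread('pics/side_2.png')[100:260,240:480];b=cv2.imread('pics/top_2.png')[190:310,340:520]
cv2.imwrite('pics/c2.png',cv2.resize(a,None,fx=3,fy=3));cv2.imwrite('pics/c2t.png',cv2.resize(b,None,fx=3,fy=3))
E
```

```text
(no output)
```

View pics/c2.png

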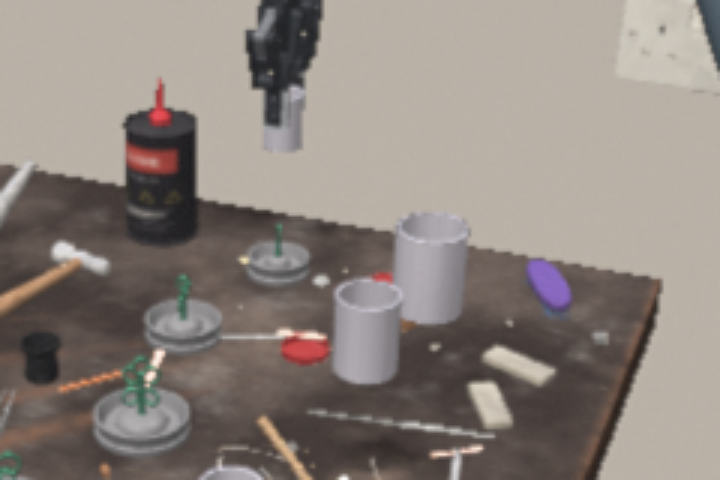

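View pics/c2t.png

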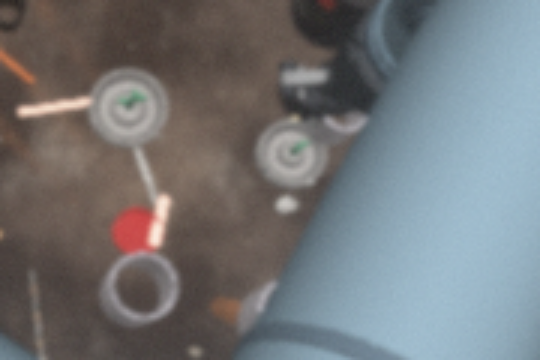

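```bash
cat > held.py <<'E'
from meas import *
def held(tag,x,y,r,zlo,zhi):
    W=world(pickle.load(open(f'side_{tag}.pkl','rb')))
    return fit(W,x,y,r+.012,zlo,zhi,r)
if __name__=='__main__':
    a=[float(v) for v in sys.argv[2:]]; print(held(sys.argv[1],*a))
E
python3 held.py 2 .5917 -.2694 .018 .125 .14
```

```text
(array([ 0.5917, -0.2689]), 52, np.float64(0.0018))
```

Emit:
jog_arm(moves=[[[-0.002, 0.0006, 0.03, 0], [0, 0, 0.04, 0], [0, 0, 0.04, 0], [0, 0, 0.04, 0], [0, 0, 0.025, 0], [0, 0, 0.02, 0], [0, 0, 0.014, 0], [0, 0, 0.008, 0], [0, 0, 0.008, 0], [0, 0, 0.005, 0], [0, 0, 0.004, 0], [0, 0, 0.004, 0], [0, 0, 0, 0], [0, 0, 0, 0]]])

```text
time_s: 7.85
position: [0.5926, -0.2687, 0.0514]
ee_rot: [0.0, 0.0, 1.0, 0.0]
wrist_force: [0.4, -0.5, -1.1]
opening: 0.409
```

Emit:
jog_arm(moves=[[[0, 0, 0.002, 0], [0, 0, 0.002, 0], [0, 0, 0, 0], [0, 0, 0, 0]]])

```text
time_s: 8.25
position: [0.5926, -0.2688, 0.0493]
ee_rot: [0.0, 0.0, 1.0, -0.0]
wrist_force: [0.7, -0.7, -0.9]
opening: 0.414
```

Emit:
jog_arm(moves=[[[0, 0, 0.001, 0], [0, 0, 0.001, 0], [0, 0, 0, 0], [0, 0, 0, 0]]])

```text
time_s: 8.65
position: [0.5927, -0.2688, 0.049]
ee_rot: [0.0, 0.0, 1.0, -0.0]
wrist_force: [-0.7, 0.7, 5.8]
opening: 0.412
```

Emit:
jog_arm(moves=[[[0, 0, 0, 0], [0, 0, 0, 0], [0, 0, 0, 0], [0, 0, 0, 0], [0, 0, 0, 0], [0, 0, -0.02, 0], [0, 0, -0.04, 0], [0, 0, -0.06, 0], [0, 0, -0.08, 0], [0, 0, -0.06, 0], [0.025, 0.005, -0.02, 0], [0.06, 0.005, 0, 0], [0.07, 0.005, 0, 0], [0.07, 0.005, 0, 0], [0.05, 0.005, 0, 0], [0.02, 0, 0, 0], [0, 0, 0, 0], [0, 0, 0, 0]]], gripper=1)

```text
time_s: 10.45
position: [0.4462, -0.2567, 0.1889]
ee_rot: [0.001, 0.0, 1.0, -0.0]
wrist_force: [1.1, -1.5, -0.6]
opening: 0.999
```

```bash
python3 snap.py 3 side; python3 - <<'E'
import cv2
a=cv2.imread('pics/side_3.png')[100:260,240:480]
cv2.imwrite('pics/c3.png',cv2.resize(a,None,fx=3,fy=3))
E
python3 held.py 3 .5917 -.2694 .018 .028 .062
python3 held.py 3 .4456 -.256 .0315 .03 .085
```

```text
(array([ 0.5937, -0.2678]), 187, np.float64(0.0027))
(array([ 0.4468, -0.2565]), 603, np.float64(0.0025))
```

View pics/c3.png

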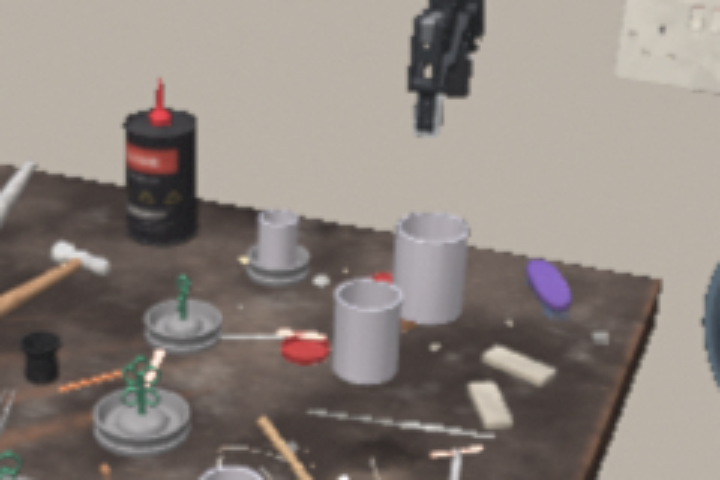

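flask_a stands upright in its base. Next is flask_d: descend over it and close.

Emit:
jog_arm(moves=[[[0, 0.0006, 0.03, 0], [0, 0, 0.05, 0], [0, 0, 0.05, 0], [0, 0, 0.05, 0], [0, 0, 0.04, 0], [0, 0, 0.022, 0], [0, 0, 0, 0], [0, 0, 0, 0]]])

```text
time_s: 11.3
position: [0.4459, -0.2562, 0.0677]
ee_rot: [0.0, -0.0, 1.0, -0.0]
wrist_force: [-0.7, -1.1, 0.3]
opening: 1.002
```

Emit:
jog_arm(moves=[[[0, 0, 0, 0], [0, 0, 0, 0], [0, 0, 0, 0], [0, 0, 0, 0], [0, 0, 0, 0], [0, 0, 0, 0]]], gripper=-1, newtons=50)

```text
time_s: 11.9
position: [0.4462, -0.2569, 0.0691]
ee_rot: [0.001, 0.0, 1.0, -0.001]
wrist_force: [-0.6, -0.9, 5.6]
opening: 0.728
```

Emit:
jog_arm(moves=[[[0, 0, -0.02, 0], [0, 0, -0.05, 0], [0, 0, -0.06, 0], [0, 0, -0.06, 0], [0, 0, -0.05, 0], [-0.01, 0.02, -0.02, 0], [-0.018, 0.041, 0, 0], [-0.028, 0.064, 0, 0], [-0.028, 0.064, 0, 0], [-0.028, 0.064, 0, 0], [-0.028, 0.064, 0, 0], [-0.028, 0.064, 0, 0], [-0.028, 0.064, 0, 0], [-0.028, 0.064, 0, 0], [-0.028, 0.064, 0, 0], [-0.028, 0.064, 0, 0], [-0.028, 0.064, 0, 0], [-0.028, 0.064, 0, 0], [-0.028, 0.064, 0, 0]]])

```text
time_s: 13.8
position: [0.6263, 0.1609, 0.1961]
ee_rot: [-0.001, -0.0, 1.0, 0.0]
wrist_force: [0.4, -0.2, -3.6]
opening: 0.727
```

Emit:
jog_arm(moves=[[[-0.016, 0.032, 0, 0], [-0.008, 0.02, 0, 0], [0, 0, 0, 0], [0, 0, 0, 0]]])

```text
time_s: 14.2
position: [0.6384, 0.1841, 0.1967]
ee_rot: [-0.001, 0.0, 1.0, -0.0]
wrist_force: [-0.5, 0.5, -3.1]
opening: 0.732
```

```bash
python3 snap.py 4 side; python3 - <<'E'
import cv2
a=cv2.imread('pics/side_4.png')[100:340,160:420]
cv2.imwrite('pics/c4.png',cv2.resize(a,None,fx=2.4,fy=2.4))
E
python3 held.py 4 .641 .184 .0315 .125 .17
python3 -c "
from m2 import *
W=world(pickle.load(open('side_4.pkl','rb')));print(basefit(W,.641,.184,.0425))"
```

```text
(array([0.6392, 0.1841]), 562, np.float64(0.0015))
(array([0.6409, 0.1846]), array([0.641 , 0.1846, 0.0398]), 217, np.float64(0.0021), np.float64(0.0162))
```

View pics/c4.png

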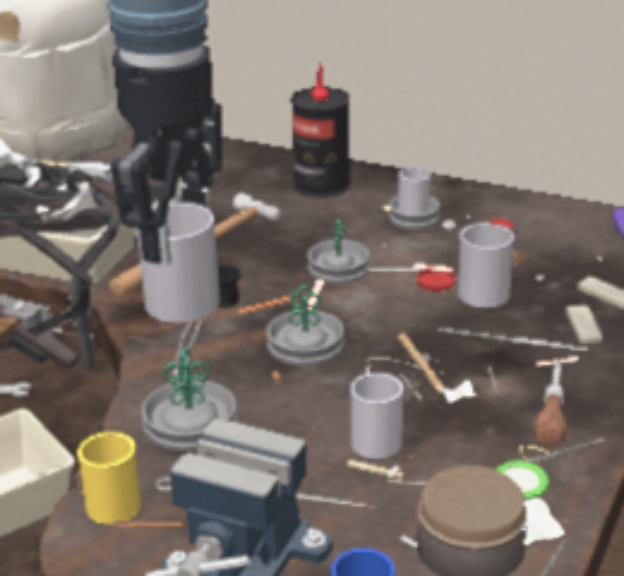

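flask_d hangs upright over base_d, 2 mm short in x. I'll correct that and lower it slowly.

Emit:
jog_arm(moves=[[[-0.0034, 0.001, 0.03, 0], [0, 0, 0.04, 0], [0, 0, 0.04, 0], [0, 0, 0.04, 0], [0, 0, 0.03, 0], [0, 0, 0.02, 0], [0, 0, 0.012, 0], [0, 0, 0.008, 0], [0, 0, 0.006, 0], [0, 0, 0.004, 0], [0, 0, 0.004, 0], [0, 0, 0, 0], [0, 0, 0, 0]]])

```text
time_s: 15.55
position: [0.6409, 0.1852, 0.0805]
ee_rot: [0.0, 0.0, 1.0, 0.0]
wrist_force: [0.3, -0.1, -3.8]
opening: 0.727
```

Emit:
jog_arm(moves=[[[0, 0, 0.002, 0], [0, 0, 0.001, 0], [0, 0, 0, 0], [0, 0, 0, 0]]])

```text
time_s: 15.95
position: [0.6408, 0.1851, 0.0788]
ee_rot: [-0.0, 0.0, 1.0, 0.0]
wrist_force: [-0.5, 1.1, -3.1]
opening: 0.731
```

Emit:
jog_arm(moves=[[[0, 0, 0.002, 0], [0, 0, 0.001, 0], [0, 0, 0, 0], [0, 0, 0, 0]]])

```text
time_s: 16.35
position: [0.6408, 0.1851, 0.0773]
ee_rot: [0.0, 0.0, 1.0, 0.0]
wrist_force: [-0.1, -0.3, -3.8]
opening: 0.732
```

Emit:
jog_arm(moves=[[[0, 0, 0.001, 0], [0, 0, 0.001, 0], [0, 0, 0, 0], [0, 0, 0, 0]]])

```text
time_s: 16.75
position: [0.6411, 0.1851, 0.0772]
ee_rot: [0.0, 0.0, 1.0, 0.0]
wrist_force: [-3.0, -1.2, 5.0]
opening: 0.731
```

Emit:
jog_arm(moves=[[[0, 0, 0, 0], [0, 0, 0, 0], [0, 0, 0, 0], [0, 0, 0, 0], [0, 0, -0.02, 0], [0, 0, -0.04, 0], [0, 0, -0.06, 0], [0, 0, -0.06, 0], [0, 0, -0.04, 0], [0.036, -0.01, -0.01, 0], [0.06, -0.015, 0, 0], [0.08, -0.0196, 0, 0], [0.08, -0.015, 0, 0], [0.06, -0.01, 0, 0], [0.02, -0.005, 0, 0], [0, 0, 0, 0], [0, 0, 0, 0]]], gripper=1)

```text
time_s: 18.45
position: [0.4745, 0.1481, 0.1921]
ee_rot: [0.001, 0.0, 1.0, 0.0]
wrist_force: [0.5, -0.0, 1.1]
opening: 1.002
```

```bash
python3 snap.py 5 side; python3 - <<'E'
import cv2
a=cv2.imread('pics/side_5.png')[100:340,160:420]
cv2.imwrite('pics/c5.png',cv2.resize(a,None,fx=2.4,fy=2.4))
E
python3 held.py 5 .641 .184 .0315 .03 .09
python3 held.py 5 .4737 .1486 .0225 .02 .065
python3 held.py 5 .4654 -.134 .027 .02 .075
```

```text
(array([0.6418, 0.1857]), 1067, np.float64(0.0036))
(array([0.4742, 0.1483]), 527, np.float64(0.0019))
(array([ 0.4657, -0.1347]), 559, np.float64(0.0022))
```

View pics/c5.png

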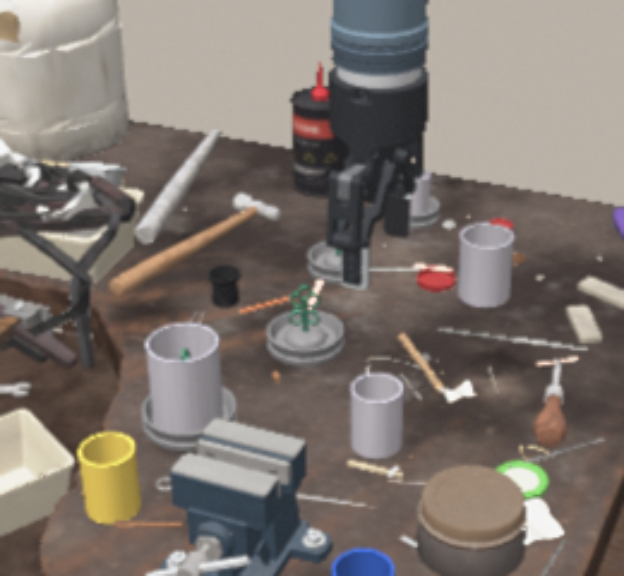

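flask_d is seated upright in base_d, with the wax top inside. Next is flask_b, the steel tube at crop (377,415), not the blue or yellow one.

Emit:
jog_arm(moves=[[[0, 0, 0.04, 0], [0, 0, 0.06, 0], [0, 0, 0.06, 0], [0, 0, 0.05, 0], [0, 0, 0.04, 0], [0, 0, 0.036, 0], [0, 0, 0, 0], [0, 0, 0, 0]]])

```text
time_s: 19.3
position: [0.4737, 0.1479, 0.0482]
ee_rot: [-0.0, 0.0, 1.0, 0.0]
wrist_force: [0.8, -0.3, -1.0]
opening: 1.003
```

Emit:
jog_arm(moves=[[[0, 0, 0, 0], [0, 0, 0, 0], [0, 0, 0, 0], [0, 0, 0, 0], [0, 0, 0, 0], [0, 0, 0, 0], [0, 0, 0, 0]]], gripper=-1, newtons=45)

```text
time_s: 20.0
position: [0.4738, 0.1479, 0.0495]
ee_rot: [0.001, 0.0, 1.0, 0.0]
wrist_force: [-0.7, -0.8, 6.1]
opening: 0.521
```

Emit:
jog_arm(moves=[[[0, 0, -0.02, 0], [0, 0, -0.05, 0], [0, 0, -0.06, 0], [0, 0, -0.06, 0], [0, 0, -0.05, 0], [-0.01, -0.018, -0.02, 0], [-0.02, -0.036, 0, 0], [-0.032, -0.0572, 0, 0], [-0.032, -0.0572, 0, 0], [-0.032, -0.0572, 0, 0], [-0.032, -0.0572, 0, 0], [-0.032, -0.0572, 0, 0], [-0.032, -0.0572, 0, 0], [-0.032, -0.0572, 0, 0], [-0.032, -0.0572, 0, 0], [-0.015, -0.025, 0, 0], [-0.006, -0.0104, 0, 0], [0, 0, 0, 0], [0, 0, 0, 0]]])

```text
time_s: 21.9
position: [0.6255, -0.1251, 0.1778]
ee_rot: [-0.001, -0.0, 1.0, 0.0]
wrist_force: [0.6, 0.2, -1.6]
opening: 0.516
```

```bash
python3 snap.py 6 side; python3 - <<'E'
import cv2
a=cv2.imread('pics/side_6.png')[80:320,200:460]
cv2.imwrite('pics/c6.png',cv2.resize(a,None,fx=2.4,fy=2.4))
E
python3 held.py 6 .627 -.125 .0225 .125 .15
python3 -c "
from m2 import *
W=world(pickle.load(open('side_6.pkl','rb')));print(basefit(W,.627,-.125,.0335))"
```

```text
(array([ 0.6263, -0.1245]), 142, np.float64(0.0019))
(array([ 0.6275, -0.1258]), array([ 0.6275, -0.1258,  0.0309]), 139, np.float64(0.0024), np.float64(0.016))
```

View pics/c6.png

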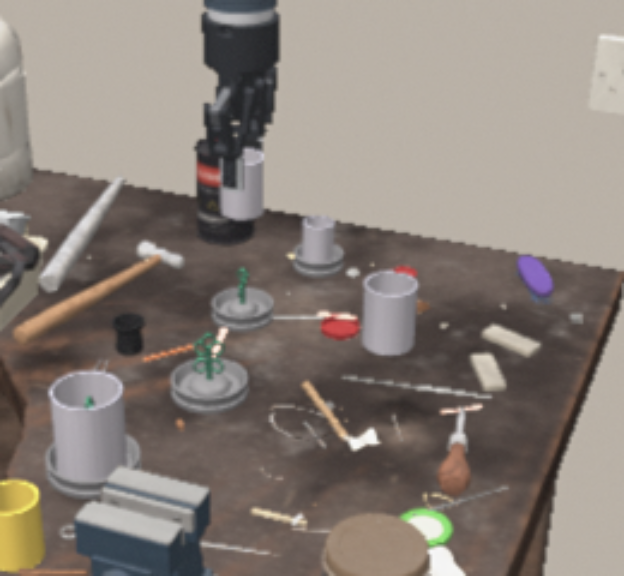

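flask_b hangs upright above base_b at crop (243,300), about 1 mm off. Lowering it.

Emit:
jog_arm(moves=[[[-0.002, -0.0016, 0.03, 0], [0, 0, 0.04, 0], [0, 0, 0.04, 0], [0, 0, 0.04, 0], [0, 0, 0.03, 0], [0, 0, 0.02, 0], [0, 0, 0.014, 0], [0, 0, 0.008, 0], [0, 0, 0.006, 0], [0, 0, 0.004, 0], [0, 0, 0.004, 0], [0, 0, 0.002, 0], [0, 0, 0, 0], [0, 0, 0, 0]]])

```text
time_s: 23.35
position: [0.6273, -0.1266, 0.0595]
ee_rot: [0.0, 0.0, 1.0, -0.0]
wrist_force: [-0.4, 0.9, -1.6]
opening: 0.515
```

Emit:
jog_arm(moves=[[[0, 0, 0.001, 0], [0, 0, 0.001, 0], [0, 0, 0, 0], [0, 0, 0, 0]]])

```text
time_s: 23.75
position: [0.6272, -0.1264, 0.0583]
ee_rot: [-0.0, 0.0, 1.0, 0.0]
wrist_force: [0.7, -0.6, -2.6]
opening: 0.519
```

Emit:
jog_arm(moves=[[[0, 0, 0.001, 0], [0, 0, 0.001, 0], [0, 0, 0, 0], [0, 0, 0, 0]]])

```text
time_s: 24.15
position: [0.6274, -0.1265, 0.0577]
ee_rot: [0.0, 0.0, 1.0, -0.0]
wrist_force: [-0.7, 0.1, 2.0]
opening: 0.516
```

Emit:
jog_arm(moves=[[[0, 0, 0.001, 0], [0, 0, 0, 0], [0, 0, 0, 0], [0, 0, 0, 0], [0, 0, 0, 0], [0, 0, -0.02, 0], [0, 0, -0.05, 0], [0, 0, -0.08, 0], [0, 0, -0.07, 0], [0, 0, -0.05, 0], [0.035, -0.004, -0.015, 0], [0.06, -0.004, 0, 0], [0.08, -0.004, 0, 0], [0.08, -0.004, 0, 0], [0.05, 0, 0, 0], [0.02, 0, 0, 0], [0, 0, 0, 0], [0, 0, 0, 0]]], gripper=1)

```text
time_s: 25.95
position: [0.4661, -0.1348, 0.2]
ee_rot: [0.001, 0.0, 1.0, -0.0]
wrist_force: [0.7, -0.1, 0.6]
opening: 0.999
```

```bash
python3 snap.py 7 side; python3 - <<'E'
import cv2
a=cv2.imread('pics/side_7.png')[80:320,200:460]
cv2.imwrite('pics/c7.png',cv2.resize(a,None,fx=2.4,fy=2.4))
E
python3 held.py 7 .627 -.125 .0225 .028 .07
python3 held.py 7 .4654 -.134 .027 .02 .075
```

```text
(array([ 0.6278, -0.1254]), 348, np.float64(0.0028))
(array([ 0.4656, -0.1346]), 558, np.float64(0.0023))
```

View pics/c7.png

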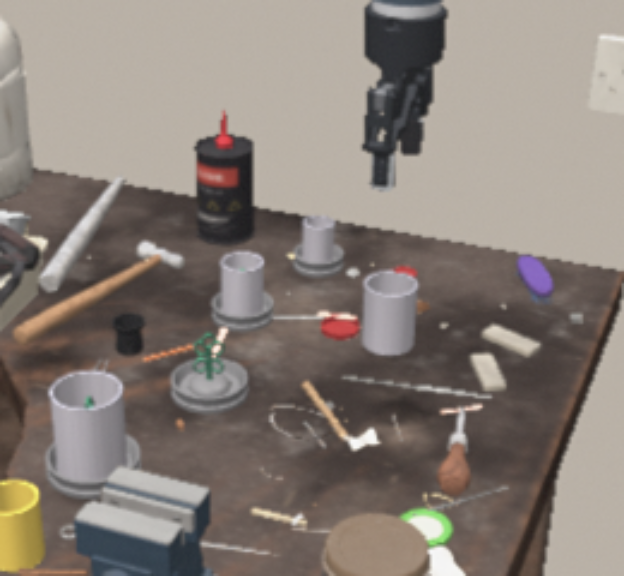

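flask_b is seated at crop (242,290). Now flask_c.

Emit:
jog_arm(moves=[[[0, 0, 0.04, 0], [0, 0, 0.06, 0], [0, 0, 0.06, 0], [0, 0, 0.05, 0], [0, 0, 0.04, 0], [0, 0, 0.034, 0], [0, 0, 0, 0], [0, 0, 0, 0]]])

```text
time_s: 26.8
position: [0.4655, -0.1345, 0.0572]
ee_rot: [-0.0, -0.0, 1.0, 0.0]
wrist_force: [0.3, 0.0, 0.0]
opening: 1.001
```

Emit:
jog_arm(moves=[[[0, 0, 0, 0], [0, 0, 0, 0], [0, 0, 0, 0], [0, 0, 0, 0], [0, 0, 0, 0], [0, 0, 0, 0], [0, 0, 0, 0]]], gripper=-1, newtons=45)

```text
time_s: 27.5
position: [0.4659, -0.135, 0.0587]
ee_rot: [0.001, 0.0, 1.0, -0.0]
wrist_force: [-0.9, 0.5, 6.3]
opening: 0.625
```

Emit:
jog_arm(moves=[[[0, 0, -0.02, 0], [0, 0, -0.05, 0], [0, 0, -0.06, 0], [0, 0, -0.06, 0], [0, 0, -0.05, 0], [-0.01, 0.012, -0.02, 0], [-0.02, 0.025, 0, 0], [-0.034, 0.042, 0, 0], [-0.034, 0.042, 0, 0], [-0.034, 0.042, 0, 0], [-0.034, 0.042, 0, 0], [-0.034, 0.042, 0, 0], [-0.034, 0.042, 0, 0], [-0.02, 0.024, 0, 0], [-0.009, 0.01, 0, 0], [0, 0, 0, 0], [0, 0, 0, 0]]])

```text
time_s: 29.2
position: [0.5955, 0.0267, 0.1868]
ee_rot: [-0.001, 0.0, 1.0, -0.0]
wrist_force: [0.1, -0.1, -2.0]
opening: 0.627
```

```bash
python3 snap.py 8 side; python3 - <<'E'
import cv2
a=cv2.imread('pics/side_8.png')[80:320,200:460]
cv2.imwrite('pics/c8.png',cv2.resize(a,None,fx=2.4,fy=2.4))
E
python3 held.py 8 .597 .027 .027 .125 .155
python3 -c "
from m2 import *
W=world(pickle.load(open('side_8.pkl','rb')));print(basefit(W,.597,.027,.038))"
```

```text
(array([0.5952, 0.0268]), 256, np.float64(0.0017))
(array([0.5976, 0.0265]), array([0.5975, 0.0265, 0.0352]), 187, np.float64(0.0022), np.float64(0.0159))
```

View pics/c8.png

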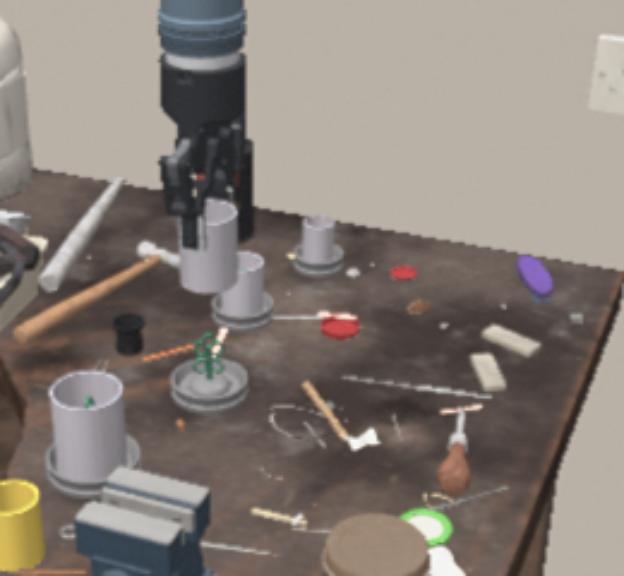

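flask_c hangs upright above base_c at crop (209,385). Correcting 1.6 mm in x and lowering.

Emit:
jog_arm(moves=[[[-0.0032, 0, 0.03, 0], [0, 0, 0.04, 0], [0, 0, 0.04, 0], [0, 0, 0.04, 0], [0, 0, 0.03, 0], [0, 0, 0.02, 0], [0, 0, 0.014, 0], [0, 0, 0.008, 0], [0, 0, 0.006, 0], [0, 0, 0.004, 0], [0, 0, 0.004, 0], [0, 0, 0.002, 0], [0, 0, 0, 0], [0, 0, 0, 0]]])

```text
time_s: 30.65
position: [0.598, 0.027, 0.0684]
ee_rot: [0.0, 0.0, 1.0, 0.0]
wrist_force: [-0.1, -0.2, -0.6]
opening: 0.623
```

Emit:
jog_arm(moves=[[[0, 0, 0.001, 0], [0, 0, 0.001, 0], [0, 0, 0, 0], [0, 0, 0, 0]]])

```text
time_s: 31.05
position: [0.5978, 0.027, 0.0673]
ee_rot: [-0.0, 0.0, 1.0, 0.0]
wrist_force: [0.5, -0.1, -2.4]
opening: 0.626
```

Emit:
jog_arm(moves=[[[0, 0, 0.001, 0], [0, 0, 0.001, 0], [0, 0, 0, 0], [0, 0, 0, 0]]])

```text
time_s: 31.45
position: [0.598, 0.027, 0.0668]
ee_rot: [0.0, 0.0, 1.0, -0.0]
wrist_force: [-2.0, -0.2, 3.8]
opening: 0.626
```

Contact at the expected height (0.0667 m). Releasing, then rising and moving back out of view.

Emit:
jog_arm(moves=[[[0, 0, 0, 0], [0, 0, 0, 0], [0, 0, 0, 0], [0, 0, 0, 0], [0, 0, 0, 0], [0, 0, -0.02, 0], [0, 0, -0.05, 0], [0, 0, -0.08, 0], [0, 0, -0.08, 0], [0, 0, -0.08, 0], [0.05, 0, -0.05, 0], [0.08, 0, 0, 0], [0.08, 0, 0, 0], [0.08, 0, 0, 0], [0.05, 0, 0, 0], [0.02, 0, 0, 0], [0, 0, 0, 0], [0, 0, 0, 0]]], gripper=1)

```text
time_s: 33.25
position: [0.4192, 0.0269, 0.2469]
ee_rot: [0.001, 0.0, 1.0, -0.0]
wrist_force: [0.3, 0.6, 0.0]
opening: 1.001
```

```bash
python3 snap.py 9 side top; python3 - <<'E'
import cv2
from m2 import *
a=cv2.imread('pics/side_9.png')[80:320,200:460]
cv2.imwrite('pics/c9.png',cv2.resize(a,None,fx=2.4,fy=2.4))
a=cv2.imread('pics/top_9.png')[180:320,210:470]
cv2.imwrite('pics/c9t.png',cv2.resize(a,None,fx=3,fy=3))
for n in('top','side'):
  W=world(pickle.load(open(f'{n}_9.pkl','rb')))
  for k,(x,y,r) in B0.items():
    rf=dict(a=.018,b=.0225,c=.027,d=.0315)[k]; H=dict(a=.05,b=.06,c=.07,d=.08)[k]+.008
    f=fit(W,x,y,rf+.012,H-.01,H+.008,rf-.001)
    try: b=basefit(W,x,y,r)
    except Exception as e: b=e
    s=W.reshape(-1,3);m=np.hypot(s[:,0]-x,s[:,1]-y)<rf+.005
    print(n,k,'flask',f,'base',b[0],b[2],'rim z p98',np.nanpercentile(s[m,2][s[m,2]<.15],97).round(4),'want',H)
E
```

```text
top a flask (array([ 0.5911, -0.2678]), 82, np.float64(0.0024)) base [ 0.5914 -0.2708] 119 rim z p98 0.0599 want 0.058
top b flask (array([ 0.625 , -0.1262]), 90, np.float64(0.0021)) base [ 0.6269 -0.1293] 132 rim z p98 0.0692 want 0.068
top c flask None base [0.598 0.024] 0 rim z p98 nan want 0.07800000000000001
top d flask (array([0.6395, 0.1844]), 137, np.float64(0.0054)) base [0.6346 0.1752] 90 rim z p98 0.0887 want 0.088
side a flask (array([ 0.5931, -0.2669]), 90, np.float64(0.0024)) base [ 0.5933 -0.27  ] 76 rim z p98 0.0576 want 0.058
side b flask (array([ 0.6276, -0.1255]), 136, np.float64(0.0026)) base [ 0.6309 -0.1343] 106 rim z p98 0.068 want 0.068
side c flask (array([0.5971, 0.0284]), 210, np.float64(0.0026)) base [0.5991 0.024 ] 175 rim z p98 0.078 want 0.07800000000000001
side d flask (array([0.6415, 0.1859]), 284, np.float64(0.0024)) base [0.6464 0.1772] 193 rim z p98 0.0875 want 0.088
  return _methods._mean(a, axis=axis, dtype=dtype,
  ret = ret.dtype.type(ret / rcount)
m2.py:12: RuntimeWarning: Mean of empty slice.
  return f.x.round(4),f2.x.round(4),len(q),np.sqrt(np.mean(f.fun**2)).round(4),q[:,2].mean().round(4)
  return np.nanmean(a, axis, out=out, keepdims=keepdims)
```

View pics/c9.png

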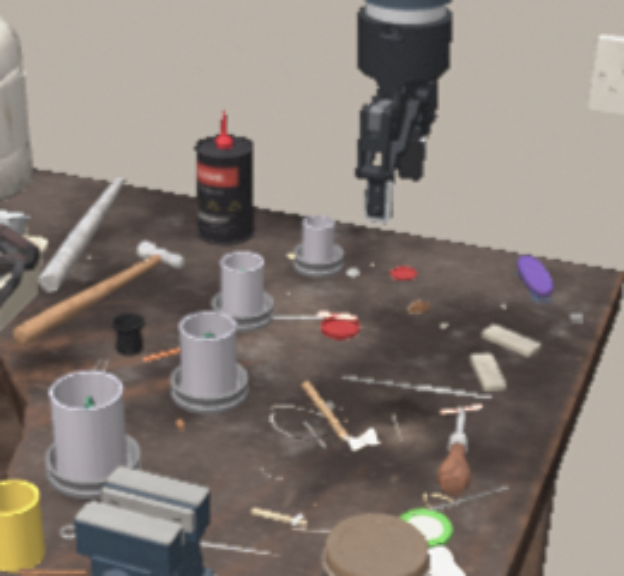

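View pics/c9t.png

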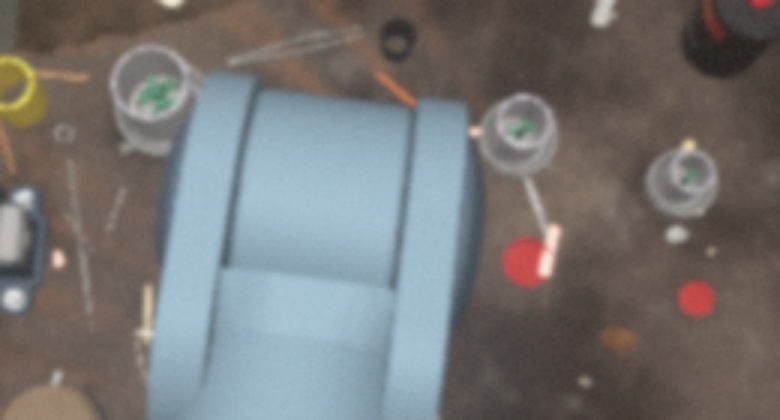

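All four rims stand at their seated heights (about 58, 68, 78 and 88 mm) and the gripper is clear, so I'm handing the job in.

```bash
python3 -c "
from cell import order
print(order.finish_job())"
```

```text
the job is handed in; nothing more can be done
None
```

All four steel flasks (a, b, c and d) are on their matching rubber bases and released. The job was handed in at about 33 s of the 83 s allowed. I lowered each one slowly until light contact, with the wrist force changing by less than 10 N. I left the blue and yellow look-alikes, the can and the jar alone.

**Last checks:**
- **Height:** the side camera read the rims at 57.6, 68.0, 78.0 and 87.5 mm, against 58, 68, 78 and 88 mm when fully seated.
- **Position:** the flask centres lay within about 2 mm of where the same camera first measured the bases. All four look upright in the side picture, and the gripper is open and clear of everything.

**Checks that failed or disagreed:**
- **Refitting the bases:** with the flasks in place, the flasks hid part of each lip, so the new base centres came out 3 to 10 mm off. I relied on the earlier fits, the heights and the pictures, so I have no exact final measure of the base positions.
- **Top camera:** the arm hid flask_c, so only the side camera checked it. The top camera read the other three rims 1 to 2 mm high.

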